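# Scan the loose socket case, then stack it

### The arm

A 7-joint arm with a two-finger parallel gripper is mounted at the origin on the work surface. World frame = base frame: x ahead of the robot, y to its left, z up, the work surface at z = 0. Lengths are in m, angles in degrees, forces in N, time in s.
With the tool pointing down it reaches from about 0.425 to 0.875 m from the base axis. Payload 9.9 kg.
Tool frame: the origin (TCP) lies at the very end of the fingers, on their centre line; the grasp point (between the pads) lies 19 mm behind it; z points along the fingers, y is the line along which they close (so a half turn about z gives the same grasp; the last joint's range is limited). The gripper opens to 85 mm and grips with 20 to 120 N. Pads are 22 mm wide; open, the fingers measure 114 mm over their backs; the gripper's body (76 mm by 85 mm) begins 54 mm behind the grasp point. The pads swing forward as they close: fully open they stand 13 mm farther back than shut.
Start: joints at [-80.489, 32.985, 1.427, 82.34, -0.859, 64.687, -3.237], TCP at [0.167, 0.654, 0.231] pointing down, gripper open.
Joint ranges: [-157.87, 157.87], [-19.46, 123.44], [-87.15, 90], [11.01, 140.99], [-62.26, 242.26], [9.8, 113.94], [-161.44, 161.44]. Speed limits (degrees/s): [127.2, 127.2, 172.46, 172.46, 180, 180, 180].

### API

Orientations are given as a 3x3 rotation matrix whose columns are the frame's x, y, z axes.
In Python, from rig import env gives the robot as it stands.
- The arm moves only by the tool jog_arm, never from a script. Its argument "targets" is a list that holds one entry, the list of rows, each a list of 7 numbers: the shift along the tool's x, y, z in m, then the turn, a rotation vector about the tool's x, y, z in degrees, then the gripper command: -1 is shut, 1 is fully open, values between are in proportion. A call has exactly 10 rows; each row shifts and turns the commanded pose from where the row before left it, along the tool's axes as they then stand; what a row does not reach is not made up. A row lasts 1/12 s, in which the tool goes at most 41.7 mm and 7.16 degrees, less where a joint would pass 70% of its speed; a pose out of reach is approached as far as the arm can. A call with a gripper value outside its range is refused whole. The fingers move at their own pace and stop on an object; "force" is the grip in N (left out, the last holds). Time passes only in rows, so rows that do not move let the fingers close, or fill a call up. It gives the time, the measured TCP pose, the force, the opening and the grip force at its end, in the units of the state.
- env.read_state(): the state, without advancing time (a new reading comes with each control period).
- env.get_image(name): name is "scene" or "top" or "wrist"; returns a dict with "image" (480x640x3 uint8, red, green, blue), "fx", "fy", "cx", "cy" (pixels), "k1" (the pictures are not rectified: a ray, as slopes to the right and down, at radius r is drawn at 1 + k1 r^2 times it, then the intrinsics apply), "world_from_camera" (4x4, takes a point from camera to world coordinates). Camera axes: x right, y down, z forward; pixel columns grow to the right and rows downward; lengths in m; the calibration is good to about 2 mm. A picture is of the moment at which its call begins. There is no depth.
- env.close_job(): hands the job in; it is judged then, once.
Trained networks look in a picture, given as the dict that the camera call returned (one of the last four; its "shot" number tells which), for a name from the list of things; names that differ only in an ending like _2 or _b are one class to them, and where a whole thing is asked for, a point or a joint stands for the part that bears it (a point fixed in the world has none). Each returns a list of dicts, best first, with "p" (0 to 1); they miss things now and then, are a little off and sometimes report something else, mostly with a low value. They report only what shows in the picture. A call takes as long as a camera call. They do not tell look-alikes from the thing itself.
- env.outline_of(picture, thing): "region" (480x640 bool, what is visible of it) and "extent" ([left, top, width, height] in pixels, round what is visible of it).
The state is a dict: "time": time; "joint_positions": joint angles; "qd": joint speeds; "joint_torque": joint torques, N m; "tool_pos": TCP position; "ee_rot": TCP orientation; "ft_force": force on the tool from outside, world axes, zero at the start; "moment": the same for the moment, N m; "opening": finger opening in m; "gripper_force": force on a finger pad.
Only numpy, scipy, OpenCV 4.12 (cv2) and the standard library are available. Lean on these libraries where they do the work, as an engineer would, in place of code of your own. Each camera call takes 0.05 s, during which the arm holds its last target. There are 200 camera calls.

### The job

Book in the silver socket case that lies by itself: pick up the handheld barcode scanner, aim it down at the label on that case's lid from about a hand's breadth, with the scan line along the label's long side, and hold it still there for about two seconds without touching the case or moving it. Lay the scanner back on its black rubber pad, feet down, then set the case gently and squarely on top of the column of two cases, lid up, and let go. Leave the column and the other things on the bench where they are.

Things in the scene. Friction and masses are not known exactly. Their poses are not given: they have to be found in the camera images.
- case_center (a point): Centre (20 mm above its underside) of the socket case lying alone: a closed silver aluminium box 150 mm long (x), 60 mm wide (y), 40 mm high (z up), about 0.45 kg, lid and bottom flat, clear for gripping across the 60 mm; a press-button latch stands 8 mm out of its +x end, a hinge 4 mm out of its -x end. The column's two cases look the same.
- case_label (a point): Centre of the white barcode label on the lone case's lid: 60 x 36 mm, long side along the case's length (x), z up; 30 mm from the case centre towards the latch end (+x), 20 mm above it. It is read with the beam within 50 degrees of square to it and the scan line within 20 degrees of its long side (either way round). The column's cases have such labels too, not wanted here.
- column_top (a point): Centre of the top face of the upper case of the column: two loose cases of the same size, one on the other, 80 mm high in all. x along its 150 mm length, y across its 60 mm width, z up. The lone case goes here, long sides in line (either end first).
- scanner_grip (a point): Grip point of the white handheld scanner, 26 mm above the soles of its feet, midway across its handle; 0.25 kg, z up when feet down. The handle is a straight level bar 30 mm wide (y) and 36 mm high (18 mm above and below this point), along x from 85 mm behind this point to 45 mm ahead; at its +x end is a 44 mm wide head, bent down, reaching 89 mm ahead and 46 mm above this point.
- scanner_window (a point): Middle of the scanner's dark reading window, 76.5 mm ahead (+x) of the grip point and 11.1 mm below it in the scanner's frame. x axis: the beam, forwards and down, 60 degrees below level when the handle is level. y axis: the scan line, across the handle. No trigger: it reads a label centred 55 to 135 mm out along the beam and within 14 mm of the beam's axis, held still (under 20 mm/s) for 1 s.
- pad_center (a point): Centre of the top face of the scanner's pad: a black rubber mat fixed to the bench, 200 mm (x) by 100 mm (y), 4 mm thick, on which the scanner lies at the start with its handle roughly along x. The scanner's grip point lies over the middle of the pad when it is put away.
- stack_base: Lower case of the column, loose, about 0.6 kg, origin at the centre of its underside. To be left in place.
- end_cap: White PVC end cap, 62 mm across, 38 mm high, loose; origin under its centre. Leave alone.
- funnel: Red plastic funnel standing mouth down, 110 mm across, 125 mm high, loose; origin under its centre. Leave alone.
- door_handle: Steel door handle lying on its 150 x 40 mm plate, 52 mm high, loose; origin under its centre. Leave alone.
- screwdriver: Screwdriver, 200 mm long, loose, lying at the right side. Leave alone.
- spray_can: White spray can, 60 mm across, 170 mm high, loose, standing at the left; origin under its centre. Leave alone.
Not all that is in view belongs to the job. What is shaped like the part that bears case_center but red is not meant.

How it is judged:
By the outcome, as a careful person would: the job done as asked, in the order asked, and still so for the second after the job is handed in, with the robot touching nothing.
It also fails if it takes over 70 s, if anything falls off the work surface, if the arm or the gripper's body presses on something with over 40 N, if the wrist force passes 120 N, or if a joint passes its speed limit or range.

## Working session

There is one attempt and no reset: what is moved stays moved. The work goes in short steps, Python scripts to look and compute and a tool call to move; the robot and the scene stay as the last step left them, time stands still between calls to the robot, and variables do not carry over. Pictures are saved under pics/ and viewed, at most 12 in all, crops included, and the job is handed in when it is done.

Besides the shell and the picture viewer there is one more tool, called after ">>>" by a JSON object that holds its "api" and its "payload". jog_arm: Moves the arm, as the interface text tells. Its arguments: {"type":"object","properties":{"targets":{"type":"array"},"force":{"type":"number"}},"required":["targets"]}

```bash
mkdir -p pics; ls
python3 - <<'E'
from rig import env
import cv2,numpy as np
a=env.get_image("top");b=env.get_image("scene")
for n,p in(("top",a),("scene",b)):
    cv2.imwrite(f"pics/{n}0.png",p["image"][:,:,::-1])
    print(n,p["fx"],p["fy"],p["cx"],p["cy"],p["k1"],np.round(p["world_from_camera"],3).tolist())
for t in["case_center","case_label","scanner_grip","scanner_window","pad_center","stack_base","column_top"]:
    for n,p in(("top",a),("scene",b)):
        try:
            for d in env.outline_of(p,t)[:4]: print(t,n,round(d["p"],2),d["extent"])
        except Exception as e: print(t,n,e)
s=env.read_state();print(s["time"],s["tool_pos"],np.round(s["ee_rot"],3).tolist(),s["opening"])
E
```

```text
pics
top 507.61711245782635 507.61711245782635 316.12522302565566 240.2212839993008 -0.044045070965293406 [[-0.007, -0.998, 0.058, 0.438], [-1.0, 0.006, -0.013, -0.012], [0.013, -0.059, -0.998, 1.313], [0.0, 0.0, 0.0, 1.0]]
scene 448.9975319725616 448.9975319725616 318.9358895387076 240.20424542141532 0.01307968796463656 [[-0.137, 0.632, -0.763, 1.319], [0.991, 0.082, -0.11, 0.092], [-0.006, -0.771, -0.637, 0.718], [0.0, 0.0, 0.0, 1.0]]
case_center top 0.75 [159.2, 215.9, 60.0, 55.9]
case_center top 0.72 [144.9, 302.5, 63.6, 25.3]
case_center scene 0.91 [422.2, 235.5, 66.5, 47.6]
case_center scene 0.6 [431.1, 198.8, 65.9, 27.4]
case_label top 0.87 [142.6, 302.2, 66.0, 29.6]
case_label top 0.82 [158.4, 219.2, 62.7, 52.5]
case_label scene 0.82 [425.9, 231.9, 63.8, 54.0]
case_label scene 0.55 [430.8, 199.4, 64.1, 26.7]
scanner_grip top 0.91 [409.3, 221.1, 23.9, 70.0]
scanner_grip top 0.33 [161.2, 216.6, 60.3, 53.0]
scanner_grip scene 0.57 [194.3, 200.6, 42.8, 50.7]
scanner_window top 0.63 [410.9, 223.5, 19.6, 69.8]
scanner_window scene 0.81 [199.3, 200.6, 37.6, 48.6]
pad_center top 0.59 [393.9, 216.5, 47.9, 84.3]
pad_center scene 0.64 [179.1, 208.7, 71.3, 53.5]
stack_base top 0.52 [310.2, 215.6, 14.7, 3.6]
column_top top 0.91 [267.8, 161.5, 62.5, 57.8]
column_top scene 0.88 [291.9, 243.6, 69.7, 61.5]
0.8 [0.16686114 0.65406215 0.23130058] [[-0.969, 0.247, -0.0], [0.247, 0.969, 0.0], [0.0, 0.0, -1.0]] 0.08494401194525593
```

View pics/top0.png

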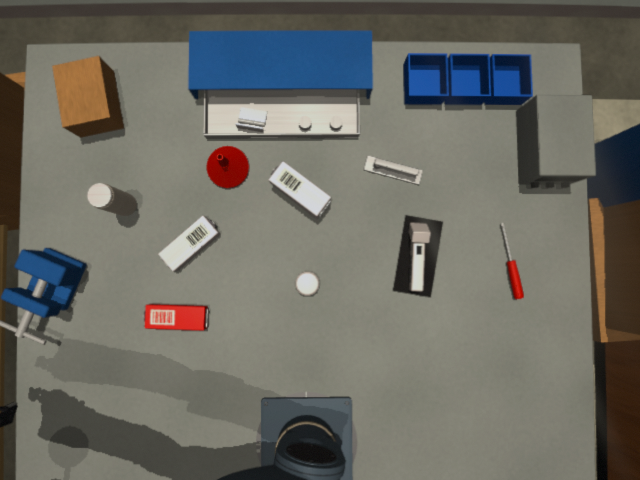

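View pics/scene0.png

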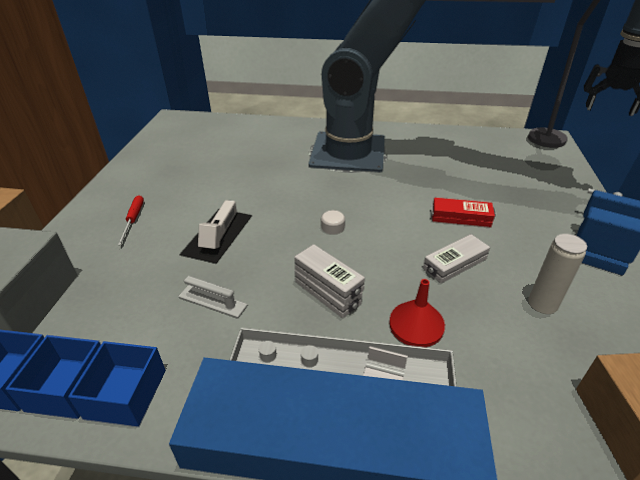

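```bash
cat > h.py <<'E'
import numpy as np,cv2
from scipy.optimize import minimize
from rig import env
def K(p): return np.array([[p["fx"],0,p["cx"]],[0,p["fy"],p["cy"]],[0,0,1]])
def D(p): return np.array([p["k1"],0,0,0,0.])
def proj(p,X):
    T=np.linalg.inv(p["world_from_camera"]);X=np.atleast_2d(X).astype(float)
    return cv2.projectPoints(X,cv2.Rodrigues(T[:3,:3])[0],T[:3,3],K(p),D(p))[0].reshape(-1,2)
def ray(p,uv,z):
    n=cv2.undistortPoints(np.array(uv,float).reshape(-1,1,2),K(p),D(p)).reshape(-1,2)
    W=p["world_from_camera"];d=np.c_[n,np.ones(len(n))]@W[:3,:3].T;o=W[:3,3]
    return o+d*((z-o[2])/d[:,2:])
def box(x,y,yaw,L,Wd,z0,z1):
    c,s=np.cos(yaw),np.sin(yaw)
    return np.array([[x+c*a*L/2-s*b*Wd/2,y+s*a*L/2+c*b*Wd/2,z] for a in(-1,1) for b in(-1,1) for z in(z0,z1)])
def fit(obs,x0,L,W,z0,z1):
    """obs: [(pic,region)]"""
    def cost(v):
        t=0
        for p,r in obs:
            S=4;m=np.zeros((480*2,640*2),np.uint8)
            h=cv2.convexHull(proj(p,box(v[0],v[1],v[2],L,W,z0,z1)).astype(np.float32)).reshape(-1,2)
            cv2.fillConvexPoly(m,np.round((h*2+.5)*16).astype(np.int32),1,shift=4)
            R=cv2.resize(r.astype(np.uint8),(1280,960),interpolation=cv2.INTER_NEAREST)
            t+=1-(m&R).sum()/(m|R).sum()
        return t
    r=minimize(cost,x0,method="Nelder-Mead",options=dict(initial_simplex=np.array(x0)+np.array([[0,0,0],[.015,0,0],[0,.015,0],[0,0,.15]]),xatol=2e-4,fatol=1e-4))
    return r.x,r.fun/len(obs)
def best(p,t,near=None):
    ds=env.outline_of(p,t)
    if near is not None: ds=[d for d in ds if np.hypot(d["extent"][0]+d["extent"][2]/2-near[0],d["extent"][1]+d["extent"][3]/2-near[1])<30]
    return ds[0]["region"] if ds else None
E
python3 - <<'E'
from h import *
a=env.get_image("top");b=env.get_image("scene")
def go(t,n1,n2,L,W,z0,z1):
    x0=[*ray(a,[n1],z1)[0,:2]]
    ra,rb=best(a,t,n1),best(b,t,n2)
    obs=[(p,r) for p,r in((a,ra),(b,rb)) if r is not None]
    for o in [obs]+[[q] for q in obs]:
        rs=min((fit(o,x0+[y],L,W,z0,z1) for y in(-.6,-.1,.6)),key=lambda q:q[1])
        print(t,np.round(rs[0][:2],4),round(np.degrees(rs[0][2]),1),round(rs[1],3))
go("case_center",(188,243),(456,258),.15,.06,0,.04)
go("column_top",(300,189),(327,275),.15,.06,0,.08)
go("pad_center",(418,257),(215,235),.2,.1,0,.004)
r=best(a,"scanner_grip",(420,256));print("scanner rect",cv2.minAreaRect(np.argwhere(r)[:,::-1].astype(np.float32)))
c=lambda p,x,y,w,h,k:cv2.resize(p["image"][y:y+h,x:x+w,::-1],None,fx=k,fy=k,interpolation=cv2.INTER_CUBIC)
m=np.hstack([c(a,150,200,80,90,4),c(a,385,205,70,90,4)])
cv2.imwrite("pics/crop1.png",m)
E
```

```text
case_center [0.5058 0.2954] -48.9 0.058
case_center [0.5076 0.2945] -49.9 0.049
case_center [0.504  0.2966] -47.9 0.039
column_top [0.6386 0.0124] -128.1 0.204
column_top [0.6395 0.0112] -127.6 0.084
column_top [0.6013 0.0084] 51.9 0.285
pad_center [ 0.4714 -0.2917] -10.9 0.446
pad_center [ 0.4716 -0.2923] -10.7 0.391
pad_center [ 0.468  -0.2905] -11.6 0.493
scanner rect ((418.5, 256.5), (69.0, 21.0), 90.0)
```

View pics/crop1.png

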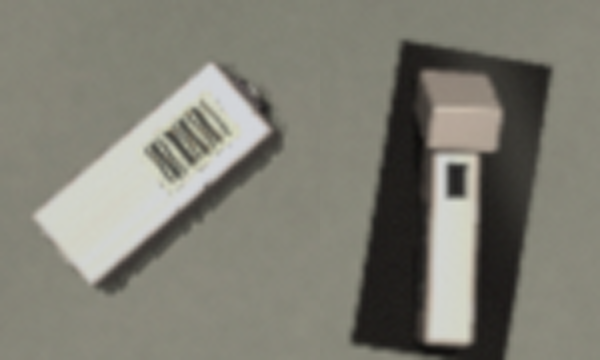

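```bash
cat >> h.py <<'E'
from scipy.spatial.transform import Rotation as Ro
def yawR(th):  # tool down, tool x at world angle th(deg)
    t=np.radians(th);return np.array([[np.cos(t),np.sin(t),0],[np.sin(t),-np.cos(t),0],[0,0,-1.]])
def seg(P0,R0,P1,R1,n):
    """constant row repeated n times from pose 0 to 1"""
    w=Ro.from_matrix(R0.T@R1).as_rotvec()/n
    A=sum(Ro.from_rotvec(w*k).as_matrix() for k in range(n))
    s=np.linalg.solve(A,R0.T@(np.array(P1)-P0))
    print("row x",n,np.round(s,4).tolist(),np.round(np.degrees(w),2).tolist(),"mm/row %.1f deg/row %.2f"%(np.linalg.norm(s)*1e3,np.degrees(np.linalg.norm(w))))
    pts=[np.array(P0)];R=R0
    for k in range(n): pts.append(pts[-1]+R@s);R=R@Ro.from_rotvec(w).as_matrix()
    rr=[np.hypot(*p[:2]) for p in pts];print("  radius %.3f..%.3f z %.3f..%.3f"%(min(rr),max(rr),min(p[2] for p in pts),max(p[2] for p in pts)))
def here():
    s=env.read_state();R=np.array(s["ee_rot"]);return np.array(s["tool_pos"]),R,s
def thof(R): return np.degrees(np.arctan2(R[1,0],R[0,0]))
E
python3 - <<'E'
from h import *
a=env.get_image("top")
pad=ray(a,[(405.75,215),(443,221.5),(431.25,294.5),(393,290.5)],.004)
print("pad",pad[:,:2].round(4).tolist(),pad.mean(0)); e=(pad[0]+pad[1]-pad[2]-pad[3])[:2];print(np.degrees(np.arctan2(e[1],e[0])),np.linalg.norm(e)/2,np.linalg.norm(pad[0]-pad[1]))
h=ray(a,[(411.7,290.5),(423,291.25),(424.5,243),(414.5,243)],.048)
print("handle",h[:,:2].round(4).tolist());r=(h[0]+h[1])[:2]/2;f=(h[2]+h[3])[:2]/2;d=f-r;print(np.linalg.norm(d),np.degrees(np.arctan2(d[1],d[0])))
g=r+.085*d/np.linalg.norm(d);print("grip",g)
P,R,s=here();print(thof(R))
y=np.degrees(np.arctan2(d[1],d[0]))
for th in(y,y+180,y-180):
    seg(P,R,[g[0],g[1],.22],yawR(th),30)
E
```

```text
pad [[0.5787, -0.2623], [0.5613, -0.3596], [0.3723, -0.325], [0.3835, -0.226]] [ 0.47397503 -0.293233    0.004     ]
-10.446573067414649 0.19531988413555237 0.09878938495928717
handle [[0.3849, -0.2656], [0.3828, -0.2939], [0.5033, -0.2999], [0.5034, -0.2747]]
0.11970886481220391 -3.607794413144494
grip [ 0.46870884 -0.28511885]
165.68806367456534
row x 30 [-0.0446, 0.0198, 0.0004] [-0.0, 0.0, 5.64] mm/row 48.8 deg/row 5.64
  radius 0.549..0.818 z 0.220..0.231
row x 30 [-0.0149, -0.0294, 0.0004] [-0.0, -0.0, -0.36] mm/row 32.9 deg/row 0.36
  radius 0.337..0.675 z 0.220..0.231
row x 30 [-0.0149, -0.0294, 0.0004] [-0.0, -0.0, -0.36] mm/row 32.9 deg/row 0.36
  radius 0.337..0.675 z 0.220..0.231
```

Run:
```python
from h import *
P,R,s=here()
w=[.50,.19,.23];seg(P,R,w,yawR(80),15);seg(np.array(w),yawR(80),[.469,-.285,.20],yawR(-4),15)
```

```text
row x 15 [-0.0419, -0.0, 0.0001] [-0.0, 0.0, 5.71] mm/row 41.9 deg/row 5.71
  radius 0.535..0.676 z 0.230..0.231
row x 15 [-0.0244, 0.0248, 0.002] [0.0, 0.0, 5.6] mm/row 34.8 deg/row 5.60
  radius 0.535..0.578 z 0.200..0.230
```

>>> {"api": "jog_arm", "payload": {"targets": [[[-0.041,0,0,0,0,5.7,1],[-0.041,0,0,0,0,5.7,1],[-0.041,0,0,0,0,5.7,1],[-0.041,0,0,0,0,5.7,1],[-0.041,0,0,0,0,5.7,1],[-0.041,0,0,0,0,5.7,1],[-0.041,0,0,0,0,5.7,1],[-0.041,0,0,0,0,5.7,1],[-0.041,0,0,0,0,5.7,1],[-0.041,0,0,0,0,5.7,1]]]}}

```text
time: 2.13
tool_pos: [0.4699, 0.3997, 0.2313]
ee_rot: [[-0.315, 0.949, 0.001], [0.949, 0.315, 0.0], [0.0, 0.001, -1.0]]
ft_force: [0.8, -0.8, -0.4]
opening: 0.0852
gripper_force: 0.0
```

>>> {"api": "jog_arm", "payload": {"targets": [[[-0.041,0,0,0,0,5.7,1],[-0.041,0,0,0,0,5.7,1],[-0.041,0,0,0,0,5.7,1],[-0.041,0,0,0,0,5.7,1],[-0.041,0,0,0,0,5.7,1],[-0.0244,0.0248,0.002,0,0,5.6,1],[-0.0244,0.0248,0.002,0,0,5.6,1],[-0.0244,0.0248,0.002,0,0,5.6,1],[-0.0244,0.0248,0.002,0,0,5.6,1],[-0.0244,0.0248,0.002,0,0,5.6,1]]]}}

```text
time: 2.97
tool_pos: [0.5665, 0.0419, 0.2214]
ee_rot: [[0.616, 0.788, 0.001], [0.788, -0.616, 0.0], [0.001, 0.001, -1.0]]
ft_force: [0.9, 0.1, 0.4]
opening: 0.0856
gripper_force: 0.0
```

>>> {"api": "jog_arm", "payload": {"targets": [[[-0.0244,0.0248,0.002,0,0,5.6,1],[-0.0244,0.0248,0.002,0,0,5.6,1],[-0.0244,0.0248,0.002,0,0,5.6,1],[-0.0244,0.0248,0.002,0,0,5.6,1],[-0.0244,0.0248,0.002,0,0,5.6,1],[-0.0244,0.0248,0.002,0,0,5.6,1],[-0.0244,0.0248,0.002,0,0,5.6,1],[-0.0244,0.0248,0.002,0,0,5.6,1],[-0.0244,0.0248,0.002,0,0,5.6,1],[-0.0244,0.0248,0.002,0,0,5.6,1]]]}}

```text
time: 3.8
tool_pos: [0.4641, -0.2772, 0.2014]
ee_rot: [[0.997, -0.071, 0.001], [-0.071, -0.997, -0.001], [0.001, 0.001, -1.0]]
ft_force: [0.0, -0.9, -0.3]
opening: 0.0854
gripper_force: 0.0
```

Run:
```python
from h import *
P,R,s=here();print(s["time"],P,thof(R),s["joint_positions"],s["ft_force"])
a=env.get_image("wrist");cv2.imwrite("pics/w1.png",a["image"][:,:,::-1])
print(np.round(a["world_from_camera"],3).tolist(),a["fx"])
```

```text
3.8 [ 0.46411131 -0.27721161  0.20137297] -4.074153451472901 [ -5.43075442  30.88830605  49.08756757 106.27590112 -28.01707983
  55.6656028  -38.10323506] [ 0.00216144 -0.89618964 -0.33162064]
[[-0.071, -0.963, -0.258, 0.529], [-0.997, 0.069, 0.017, -0.282], [0.001, 0.259, -0.966, 0.344], [0.0, 0.0, 0.0, 1.0]] 340.0213040438386
```

View pics/w1.png

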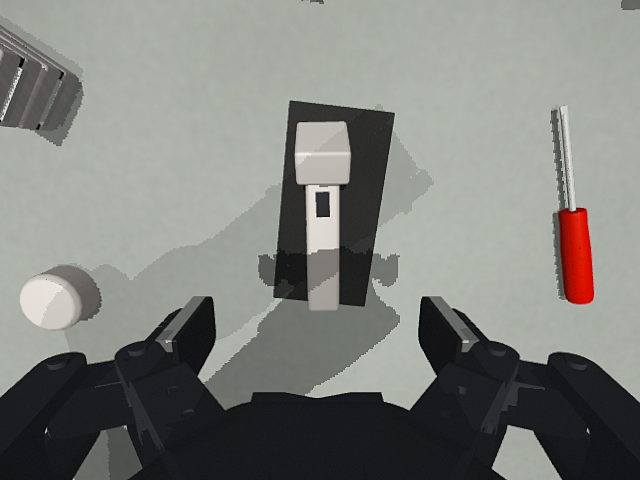

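Run:
```python
from h import *
a=env.get_image("wrist")
pad=ray(a,[(290,101),(394,113),(365,306),(274,298)],.004)
print("pad",pad[:,:2].round(4).tolist(),pad.mean(0)); e=(pad[0]+pad[1]-pad[2]-pad[3])[:2];print(np.degrees(np.arctan2(e[1],e[0])),np.linalg.norm(e)/2)
h=ray(a,[(308,308.5),(339,308.5),(339,190),(306.5,190)],.048)
print("handle",h[:,:2].round(4).tolist());r=(h[0]+h[1])[:2]/2;f=(h[2]+h[3])[:2]/2;d=f-r
y=np.degrees(np.arctan2(d[1],d[0]));g=r+.085*d/np.linalg.norm(d);print("grip",g,y,np.linalg.norm(h[0]-h[1]))
P,R,s=here()
seg(P,R,[*g,.0125+.05],yawR(y),10)
```

```text
pad [[0.5723, -0.2689], [0.5535, -0.3652], [0.3587, -0.3281], [0.3768, -0.2305]] [ 0.46536393 -0.29817726  0.004     ]
-10.940280054190271 0.19876732001549052
handle [[0.3822, -0.2688], [0.3795, -0.2982], [0.491, -0.3059], [0.4934, -0.278]]
grip [ 0.46561132 -0.28993187] -4.3350905208237975 0.029447139043636245
row x 10 [0.0006, 0.0009, 0.0139] [0.01, 0.0, -0.02] mm/row 14.0 deg/row 0.02
  radius 0.539..0.549 z 0.062..0.202
```

Run:
```python
from h import *
P,R,s=here();print(P,s["time"],np.abs(s["qd"]).max())
a=env.get_image("wrist");print(a["world_from_camera"][:3,3])
r=best(a,"scanner_grip");ys=np.where(r.any(1))[0];print(ys.min(),ys.max())
for y in range(ys.min()+3,ys.max(),14):
    x=np.where(r[y])[0];print(y,x.min(),x.max(),end="; ")
g=cv2.cvtColor(a["image"],cv2.COLOR_RGB2GRAY)
print()
for y in(200,230,270,300): print(y,g[y,296:352:2])
print(g[300:318,322])
print("darkrows",[ (y,np.where(g[y,265:400]<62)[0][[0,-1]]+265) for y in(110,150,200,240,)])
```

```text
[ 0.46025091 -0.2803717   0.20190953] 3.9 4.580518338998277
[ 0.52484692 -0.28548442  0.34416164]
117 306
120 292 341; 134 290 343; 148 289 345; 162 289 344; 176 291 343; 190 301 334; 204 300 334; 218 302 334; 232 301 335; 246 302 334; 260 303 336; 274 303 335; 288 304 335; 302 304 335; 
200 [ 46  45  29 191 211 222 222 241  39  51  51  52  51  51  24 227 218 219
 202 159  38  44  44  43  46  44  43  45]
230 [ 42  45  42 131 202 220 218 218 218 218 219 218 217 217 216 216 215 216
 205 176  38  42  47  46  44  45  46  45]
270 [ 26  26  27  17 115 120 123 123 123 124 123 124 123 123 123 123 123 123
 121 121  24  35  32  31  32  34  32  30]
300 [116 116 116 115 104 150 159 161 161 161 161 161 162 161 160 161 160 161
 156 146  65  43  42  19  21  23  24  28]
[161 161 161 161 161 152 132 116 114 117 117 116 113 115 115 114 115 115]
darkrows [(110, array([284, 389])), (150, array([281, 383])), (200, array([277, 376])), (240, array([275, 370]))]
```

Run:
```python
from h import *
a=env.get_image("wrist");P,R,s=here();print(P,np.abs(s["qd"]).max(),a["world_from_camera"][:3,3])
g=cv2.cvtColor(a["image"],cv2.COLOR_RGB2GRAY).astype(float)
e=lambda v,o:o+np.where(np.abs(np.diff(v))>35)[0]
for y in(215,240,250,290,300): print(y,e(g[y,285:350],285))
for x in (312,318,325,330): print(x,e(g[290:320,x],290)," thr")
ye=[y for y in range(295,315) if g[y,318]-g[y+1,318]>12];print(ye)
def edges(y):
    q=g[y,285:350];d=np.diff(q);return 285+d.argmax()+1,285+d.argmin()+.99
L=np.array([(y,*edges(y)) for y in list(range(222,246,3))+list(range(262,298,3))]);print(L[:,1].round(),L[:,2].round())
pl=np.polyfit(L[:,0],L[:,1],1);pr=np.polyfit(L[:,0],L[:,2],1)
yr=np.mean(ye)+.5
h=ray(a,[(np.polyval(pl,yr),yr),(np.polyval(pr,yr),yr),(np.polyval(pr,222),222),(np.polyval(pl,222),222)],.048)
r=(h[0]+h[1])[:2]/2;f=(h[2]+h[3])[:2]/2;d=f-r
y=np.degrees(np.arctan2(d[1],d[0]));gg=r+.085*d/np.linalg.norm(d);print("grip",gg,y,np.linalg.norm(h[0]-h[1]),np.linalg.norm(h[2]-h[3]))
seg(P,R,[*gg,.0125+.05],yawR(y),10)
```

```text
[ 0.46520625 -0.27521915  0.20131346] 1.3283144298281626 [ 0.52874941 -0.28098938  0.34379627]
215 [306 307 316 317 330 339 340]
240 [307 339 340]
250 [307 315 319 339 340]
290 [308 339]
300 [308 339]
312 []  thr
318 []  thr
325 []  thr
330 []  thr
[309, 310]
[308. 308. 308. 308. 308. 308. 308. 308. 308. 308. 308. 308. 308. 308.
 308. 308. 308. 309. 309. 309.] [340. 340. 340. 340. 340. 340. 340. 340. 340. 340. 340. 340. 340. 340.
 340. 340. 340. 340. 340. 340.]
grip [ 0.47094298 -0.28353015] -3.366349580979897 0.029845017690955673 0.028426662723842512
row x 10 [0.0006, 0.0008, 0.0139] [-0.0, -0.0, -0.04] mm/row 13.9 deg/row 0.04
  radius 0.541..0.550 z 0.062..0.201
```

>>> {"api": "jog_arm", "payload": {"targets": [[[0.001,0.001,0.02,0,0,0,1],[0.001,0.001,0.02,0,0,0,1],[0.001,0.001,0.02,0,0,0,1],[0.001,0.001,0.02,0,0,0,1],[0.001,0.001,0.02,0,0,0,1],[0.001,0.001,0.02,0,0,0,1],[0.001,0,0.018,0,0,0,1],[0,0,0,0,0,0,1],[0,0,0,0,0,0,1],[0,0,0,0,0,0,1]]]}}

```text
time: 4.88
tool_pos: [0.4721, -0.2818, 0.0641]
ee_rot: [[0.998, -0.065, 0.001], [-0.065, -0.998, -0.0], [0.001, 0.0, -1.0]]
ft_force: [0.4, 0.4, -0.7]
opening: 0.0855
gripper_force: 0.0
```

Run:
```python
from h import *
for i in range(3):
    P,R,s=here();print(s["time"],P.round(4),thof(R).round(2));a=env.get_image("wrist")
cv2.imwrite("pics/w2.png",a["image"][:,:,::-1])
g=np.array([.4709,-.2835,.03]);d=np.array([np.cos(np.radians(-4)),np.sin(np.radians(-4)),0])
print(proj(a,[g+[0,0,.018],g+[0,0,.018]-.085*d]).round(1).tolist())
```

```text
4.8833 [ 0.4721 -0.2818  0.0641] -3.73
4.9333 [ 0.4722 -0.2821  0.0644] -3.75
4.9833 [ 0.4721 -0.2822  0.0644] -3.76
[[318.7, 290.4], [317.9, 429.7]]
```

View pics/w2.png

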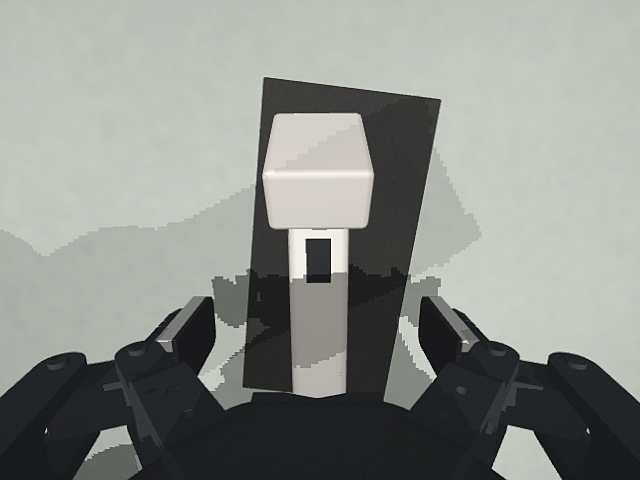

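>>> {"api": "jog_arm", "payload": {"targets": [[[-0.001,0.001,0.012,0,0,0,1],[0,0,0.012,0,0,0,1],[0,0,0.012,0,0,0,1],[0,0,0.01,0,0,0,1],[0,0,0.006,0,0,0,1],[0,0,0,0,0,0,1],[0,0,0,0,0,0,-1],[0,0,0,0,0,0,-1],[0,0,0,0,0,0,-1],[0,0,0,0,0,0,-1]]], "force": 50}}

```text
time: 5.87
tool_pos: [0.4705, -0.2832, 0.0117]
ee_rot: [[0.998, -0.066, 0.001], [-0.066, -0.998, -0.0], [0.001, 0.0, -1.0]]
ft_force: [-0.1, -0.1, 0.1]
opening: 0.0385
gripper_force: 0.0
```

>>> {"api": "jog_arm", "payload": {"targets": [[[0,0,0,0,0,0,-1],[0,0,0,0,0,0,-1],[0,0,0,0,0,0,-1],[0,0,0,0,0,0,-1],[0,0,0,0,0,0,-1],[0,0,0,0,0,0,-1],[0,0,0,0,0,0,-1],[0,0,-0.002,0,0,0,-1],[0,0,-0.008,0,0,0,-1],[0,0,-0.01,0,0,0,-1]]]}}

```text
time: 6.7
tool_pos: [0.4696, -0.2826, 0.0314]
ee_rot: [[0.998, -0.067, -0.002], [-0.067, -0.998, 0.001], [-0.002, -0.001, -1.0]]
ft_force: [0.3, -0.2, -2.2]
opening: 0.029
gripper_force: 49.6
```

Run:
```python
from h import *
P,R,s=here();print(s["time"],P.round(4),thof(R),s["opening"],s["gripper_force"],s["ft_force"])
a=env.get_image("wrist")
cv2.imwrite("pics/w3.png",a["image"][:,:,::-1])
# pad from w2: camera sits fixed to tool: camera pose relative to tool
T=np.eye(4);T[:3,:3]=R;T[:3,3]=P;C=np.linalg.inv(T)@a["world_from_camera"]
T2=np.eye(4);T2[:3,:3]=yawR(-3.76);T2[:3,3]=[.4721,-.2822,.0644];a["world_from_camera"]=T2@C
q=ray(a,[(264,77),(441,100),(243,387)],.004)[:,:2];print("pad",q.tolist(),(q[1]+q[2])/2,np.degrees(np.arctan2(*(q[0]-q[2])[::-1])),np.linalg.norm(q[0]-q[2]),np.linalg.norm(q[0]-q[1]))
```

```text
6.7 [ 0.4696 -0.2826  0.0314] -3.819877016040333 0.029014156797199205 49.5706433057785 [ 0.2698769  -0.24041137 -2.24764744]
pad [[0.5794779433982449, -0.26087396934138374], [0.5614384068139069, -0.3578171697182808], [0.3838890065523335, -0.22531694940048963]] [ 0.47266371 -0.29156706] -10.303540660251176 0.19879470285596407 0.09860734749243022
```

Run:
```python
from h import *
P,R,s=here()
a=env.get_image("top");print(ray(a,[(197.5,236.2)],.04))
lab=np.array([.5255,.2728]);u=np.array([np.cos(np.radians(41)),np.sin(np.radians(41))])
g=lab-u*(.0765+.5*.095);print(g)
w=P+[0,0,.12];seg(P,R,w,R,5)
seg(w,R,[*g,.150],yawR(41),16)
```

```text
[[0.52433087 0.26946869 0.04      ]]
[0.43191601 0.19144868]
row x 5 [0.0, 0.0, -0.024] [0.0, 0.0, 0.0] mm/row 24.0 deg/row 0.00
  radius 0.549..0.549 z 0.033..0.153
row x 16 [0.0066, -0.0298, 0.0002] [0.0, -0.0, -2.8] mm/row 30.6 deg/row 2.80
  radius 0.472..0.549 z 0.150..0.153
```

>>> {"api": "jog_arm", "payload": {"targets": [[[0,0,-0.015,0,0,0,-1],[0,0,-0.025,0,0,0,-1],[0,0,-0.03,0,0,0,-1],[0,0,-0.03,0,0,0,-1],[0,0,-0.02,0,0,0,-1],[0.0053,-0.0238,0,0,0,-2.24,-1],[0.0053,-0.0238,0,0,0,-2.24,-1],[0.0053,-0.0238,0,0,0,-2.24,-1],[0.0053,-0.0238,0,0,0,-2.24,-1],[0.0053,-0.0238,0,0,0,-2.24,-1]]]}}

```text
time: 7.63
tool_pos: [0.4954, -0.1627, 0.1515]
ee_rot: [[0.991, 0.131, 0.0], [0.131, -0.991, 0.0], [0.0, 0.0, -1.0]]
ft_force: [0.2, 0.5, -3.0]
opening: 0.0295
gripper_force: 50.0
```

>>> {"api": "jog_arm", "payload": {"targets": [[[0.0053,-0.0238,0,0,0,-2.24,-1],[0.0053,-0.0238,0,0,0,-2.24,-1],[0.0053,-0.0238,0,0,0,-2.24,-1],[0.0053,-0.0238,0,0,0,-2.24,-1],[0.0053,-0.0238,0,0,0,-2.24,-1],[0.0053,-0.0238,0,0,0,-2.24,-1],[0.0053,-0.0238,0,0,0,-2.24,-1],[0.0053,-0.0238,0,0,0,-2.24,-1],[0.0053,-0.0238,0,0,0,-2.24,-1],[0.0053,-0.0238,0,0,0,-2.24,-1]]]}}

```text
time: 8.47
tool_pos: [0.4742, 0.0786, 0.1515]
ee_rot: [[0.867, 0.498, 0.0], [0.498, -0.867, 0.0], [0.0, 0.0, -1.0]]
ft_force: [1.2, 0.7, -2.9]
opening: 0.0294
gripper_force: 49.9
```

>>> {"api": "jog_arm", "payload": {"targets": [[[0.0053,-0.0238,0,0,0,-2.24,-1],[0.0053,-0.0238,0,0,0,-2.24,-1],[0.0053,-0.0238,0,0,0,-2.24,-1],[0.0053,-0.0238,0,0,0,-2.24,-1],[0.0053,-0.0238,0,0,0,-2.24,-1],[0,0,0,0,0,0,-1],[0,0,0,0,0,0,-1],[0,0,0,0,0,0,-1],[0,0,0,0,0,0,-1],[0,0,0,0,0,0,-1]]]}}

```text
time: 9.3
tool_pos: [0.4299, 0.1897, 0.1514]
ee_rot: [[0.756, 0.654, 0.0], [0.654, -0.756, -0.0], [0.0, 0.0, -1.0]]
ft_force: [-0.3, 0.3, -3.1]
opening: 0.0292
gripper_force: 50.1
```

Run:
```python
from h import *
a=env.get_image("wrist");P,R,s=here();print(s["time"],P.round(4),thof(R),s["opening"],np.abs(s["qd"]).max(),R[:,2])
cv2.imwrite("pics/w4.png",a["image"][:,:,::-1])
lab=np.array([.5255,.2728,.04]);print(proj(a,[lab]))
for c in("case_center","case_label"):
  for d in env.outline_of(a,c): print(c,d["p"],d["extent"])
```

```text
9.35 [0.4299 0.1897 0.1514] 40.88070384156611 0.029806308357620256 0.3041320463074545 [ 2.90897733e-04 -1.84120941e-04 -9.99999941e-01]
[[316.52918169  59.81768777]]
case_center 0.87 [161.7, 12.0, 233.7, 101.8]
case_center 0.86 [0.9, 131.9, 205.0, 181.8]
case_label 0.88 [2.3, 136.5, 204.5, 179.9]
case_label 0.85 [163.9, 8.9, 230.5, 107.2]
case_label 0.54 [596.5, 85.6, 43.3, 200.4]
```

View pics/w4.png

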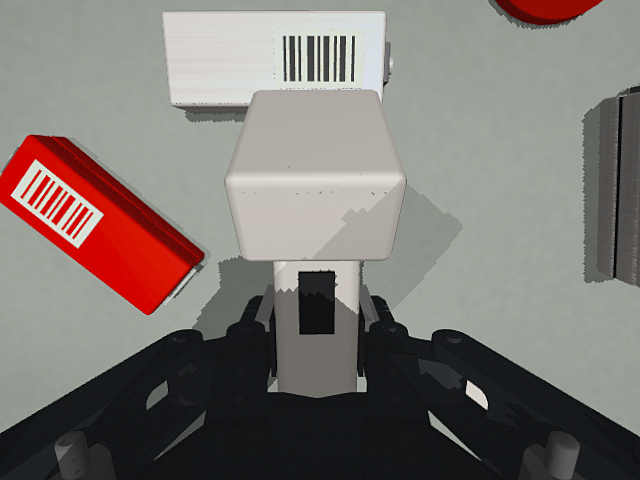

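>>> {"api": "jog_arm", "payload": {"targets": [[[0.001,0.001,0.008,0,0,0,-1],[0.001,0.001,0.008,0,0,0,-1],[0.0005,0,0.008,0,0,0,-1],[0,0,0.007,0,0,0,-1],[0,0,0.005,0,0,0,-1],[0,0,0,0,0,0,-1],[0,0,0,0,0,0,-1],[0,0,0,0,0,0,-1],[0,0,0,0,0,0,-1],[0,0,0,0,0,0,-1]]]}}

```text
time: 10.28
tool_pos: [0.4329, 0.1908, 0.1156]
ee_rot: [[0.755, 0.656, 0.001], [0.656, -0.755, 0.0], [0.001, 0.0, -1.0]]
ft_force: [-0.2, 0.5, -2.5]
opening: 0.0294
gripper_force: 50.2
```

>>> {"api": "jog_arm", "payload": {"targets": [[[0,0,0,0,0,0,-1],[0,0,0,0,0,0,-1],[0,0,0,0,0,0,-1],[0,0,0,0,0,0,-1],[0,0,0,0,0,0,-1],[0,0,0,0,0,0,-1],[0,0,0,0,0,0,-1],[0,0,0,0,0,0,-1],[0,0,0,0,0,0,-1],[0,0,0,0,0,0,-1]]]}}

```text
time: 11.12
tool_pos: [0.4327, 0.1907, 0.1153]
ee_rot: [[0.755, 0.656, -0.0], [0.656, -0.755, -0.0], [-0.0, 0.0, -1.0]]
ft_force: [0.2, -0.4, -3.0]
opening: 0.0292
gripper_force: 50.2
```

>>> {"api": "jog_arm", "payload": {"targets": [[[0,0,0,0,0,0,-1],[0,0,0,0,0,0,-1],[0,0,0,0,0,0,-1],[0,0,0,0,0,0,-1],[0,0,0,0,0,0,-1],[0,0,0,0,0,0,-1],[0,0,0,0,0,0,-1],[0,0,0,0,0,0,-1],[0,0,0,0,0,0,-1],[0,0,0,0,0,0,-1]]]}}

```text
time: 11.95
tool_pos: [0.4327, 0.1907, 0.1153]
ee_rot: [[0.755, 0.656, -0.0], [0.656, -0.755, -0.0], [-0.0, 0.0, -1.0]]
ft_force: [-0.3, 0.5, -3.1]
opening: 0.0296
gripper_force: 50.2
```

Run:
```python
from h import *
a=env.get_image("wrist");P,R,s=here();print(s["time"],P.round(4),thof(R),s["opening"])
T=np.eye(4);T[:3,:3]=R;T[:3,3]=P;np.save("C.npy",np.linalg.inv(T)@a["world_from_camera"])
# lone case from w4 pixels
T4=np.eye(4);T4[:3,:3]=yawR(40.88);T4[:3,3]=[.4299,.1897,.1514];b=dict(a);b["world_from_camera"]=T4@np.load("C.npy")
q=ray(b,[(164,11.5),(385.5,12),(169.5,104.5),(320,59.5)],.04)[:,:2];d=q[1]-q[0]
c=(q[1]+q[2])/2;print("case",c,np.degrees(np.arctan2(d[1],d[0])),np.linalg.norm(d),np.linalg.norm(q[2]-q[0]),"label",q[3])
lab=np.array([*q[3],.04]);t=thof(R);u=np.array([np.cos(np.radians(t)),np.sin(np.radians(t)),0])
G=P+[0,0,.0183];win=G+.0765*u-[0,0,.0111];bm=u*.5-np.array([0,0,.866]);v=lab-win;r=v@bm;print("range",r,"off",np.linalg.norm(v-r*bm))
pc=[.4725,-.2920,.15]
w=P+[0,0,.04]
seg(w,R,np.array(pc),yawR(-10),20)
```

```text
12.0 [0.4327 0.1907 0.1153] 40.9885438830908 0.029177771291918037
case [0.50690808 0.29482413] -49.40353709566883 0.1456130795377378 0.05742894492284266 label [0.52714253 0.27124427]
range 0.09525231761501297 off 0.0011651711643665043
row x 20 [-0.0052, 0.0245, 0.0003] [0.0, 0.0, 2.55] mm/row 25.0 deg/row 2.55
  radius 0.473..0.555 z 0.150..0.155
```

>>> {"api": "jog_arm", "payload": {"targets": [[[0,0,0,0,0,0,-1],[0,0,0,0,0,0,-1],[0,0,0,0,0,0,-1],[0,0,0,0,0,0,-1],[0,0,0,0,0,0,-1],[0,0,0,0,0,0,-1],[0,0,-0.008,0,0,0,-1],[0,0,-0.01,0,0,0,-1],[0,0,-0.012,0,0,0,-1],[0,0,-0.01,0,0,0,-1]]]}}

```text
time: 12.83
tool_pos: [0.433, 0.1906, 0.1568]
ee_rot: [[0.755, 0.656, 0.001], [0.656, -0.755, 0.0], [0.001, 0.0, -1.0]]
ft_force: [0.2, 0.1, -3.3]
opening: 0.0294
gripper_force: 50.1
```

>>> {"api": "jog_arm", "payload": {"targets": [[[-0.0052,0.0245,0,0,0,2.55,-1],[-0.0052,0.0245,0,0,0,2.55,-1],[-0.0052,0.0245,0,0,0,2.55,-1],[-0.0052,0.0245,0,0,0,2.55,-1],[-0.0052,0.0245,0,0,0,2.55,-1],[-0.0052,0.0245,0,0,0,2.55,-1],[-0.0052,0.0245,0,0,0,2.55,-1],[-0.0052,0.0245,0,0,0,2.55,-1],[-0.0052,0.0245,0,0,0,2.55,-1],[-0.0052,0.0245,0,0,0,2.55,-1]]]}}

```text
time: 13.67
tool_pos: [0.508, -0.0473, 0.1563]
ee_rot: [[0.964, 0.265, 0.001], [0.265, -0.964, 0.0], [0.001, 0.0, -1.0]]
ft_force: [0.7, 0.4, -4.2]
opening: 0.0294
gripper_force: 50.3
```

>>> {"api": "jog_arm", "payload": {"targets": [[[-0.0052,0.0245,0,0,0,2.55,-1],[-0.0052,0.0245,0,0,0,2.55,-1],[-0.0052,0.0245,0,0,0,2.55,-1],[-0.0052,0.0245,0,0,0,2.55,-1],[-0.0052,0.0245,0,0,0,2.55,-1],[-0.0052,0.0245,0,0,0,2.55,-1],[-0.0052,0.0245,0,0,0,2.55,-1],[-0.0052,0.0245,0,0,0,2.55,-1],[-0.0052,0.0245,0,0,0,2.55,-1],[-0.0052,0.0245,0,0,0,2.55,-1]]]}}

```text
time: 14.5
tool_pos: [0.473, -0.2932, 0.1563]
ee_rot: [[0.984, -0.175, 0.001], [-0.175, -0.984, -0.0], [0.001, 0.0, -1.0]]
ft_force: [0.4, 0.2, -2.7]
opening: 0.0298
gripper_force: 50.3
```

>>> {"api": "jog_arm", "payload": {"targets": [[[0,0,0.015,0,0,0,-1],[0,0,0.025,0,0,0,-1],[0,0,0.025,0,0,0,-1],[0,0,0.025,0,0,0,-1],[0,0,0.01,0,0,0,-1],[0,0,0,0,0,0,-1],[0,0,0,0,0,0,-1],[0,0,0,0,0,0,-1],[0,0,0,0,0,0,-1],[0,0,0,0,0,0,-1]]]}}

```text
time: 15.33
tool_pos: [0.4737, -0.2925, 0.0565]
ee_rot: [[0.985, -0.174, 0.002], [-0.174, -0.985, -0.001], [0.002, 0.001, -1.0]]
ft_force: [-0.4, -0.5, -3.2]
opening: 0.0292
gripper_force: 50.1
```

Down 44 mm, slowly at the end.

>>> {"api": "jog_arm", "payload": {"targets": [[[0,0,0.012,0,0,0,-1],[0,0,0.012,0,0,0,-1],[0,0,0.009,0,0,0,-1],[0,0,0.004,0,0,0,-1],[0,0,0.002,0,0,0,-1],[0,0,0.002,0,0,0,-1],[0,0,0.002,0,0,0,-1],[0,0,0.001,0,0,0,-1],[0,0,0,0,0,0,-1],[0,0,0,0,0,0,-1]]]}}

```text
time: 16.17
tool_pos: [0.4731, -0.2924, 0.0118]
ee_rot: [[0.985, -0.174, 0.001], [-0.174, -0.985, -0.0], [0.001, 0.0, -1.0]]
ft_force: [-2.5, 0.9, 3.8]
opening: 0.0292
gripper_force: 51.0
```

>>> {"api": "jog_arm", "payload": {"targets": [[[0,0,0,0,0,0,0],[0,0,0,0,0,0,0.5],[0,0,0,0,0,0,1],[0,0,0,0,0,0,1],[0,0,0,0,0,0,1],[0,0,0,0,0,0,1],[0,0,0,0,0,0,1],[0,0,-0.01,0,0,0,1],[0,0,-0.025,0,0,0,1],[0,0,-0.035,0,0,0,1]]]}}

```text
time: 17.0
tool_pos: [0.4717, -0.2914, 0.0809]
ee_rot: [[0.985, -0.174, -0.004], [-0.174, -0.985, 0.002], [-0.004, -0.001, -1.0]]
ft_force: [0.5, 0.9, 0.4]
opening: 0.0856
gripper_force: 0.0
```

>>> {"api": "jog_arm", "payload": {"targets": [[[0,0,-0.035,0,0,0,1],[0,0,-0.035,0,0,0,1],[0,0,-0.035,0,0,0,1],[0,0,-0.03,0,0,0,1],[0,0,0,0,0,0,1],[0,0,0,0,0,0,1],[0,0,0,0,0,0,1],[0,0,0,0,0,0,1],[0,0,0,0,0,0,1],[0,0,0,0,0,0,1]]]}}

```text
time: 17.83
tool_pos: [0.4727, -0.2919, 0.2154]
ee_rot: [[0.985, -0.174, -0.002], [-0.174, -0.985, 0.001], [-0.002, -0.0, -1.0]]
ft_force: [-0.5, 0.4, 0.4]
opening: 0.0853
gripper_force: 0.0
```

Run:
```python
from h import *
a=env.get_image("wrist");P,R,s=here();print(s["time"],P.round(4),thof(R),s["opening"])
cv2.imwrite("pics/w5.png",a["image"][:,:,::-1])
u=np.array([np.cos(np.radians(-10)),np.sin(np.radians(-10)),0]);G=np.array([.4725,-.292,.03])
print(proj(a,[G+[0,0,.018]-.085*u,G+[0,0,.018]]).round(1).tolist())
mid=np.array([.55,0,.22]);seg(P,R,mid,yawR(58),12)
seg(mid,yawR(58),np.array([.5066,.295,.15]),yawR(130.7),14)
```

```text
17.8833 [ 0.4728 -0.2921  0.2156] -10.029756068707162 0.08561790407136147
[[316.3, 310.2], [316.2, 226.4]]
row x 12 [0.0157, -0.0216, -0.0004] [-0.0, 0.01, -5.67] mm/row 26.7 deg/row 5.67
  radius 0.550..0.578 z 0.216..0.220
row x 14 [0.0226, -0.0026, 0.005] [0.0, 0.0, -5.19] mm/row 23.3 deg/row 5.19
  radius 0.550..0.600 z 0.150..0.220
```

View pics/w5.png

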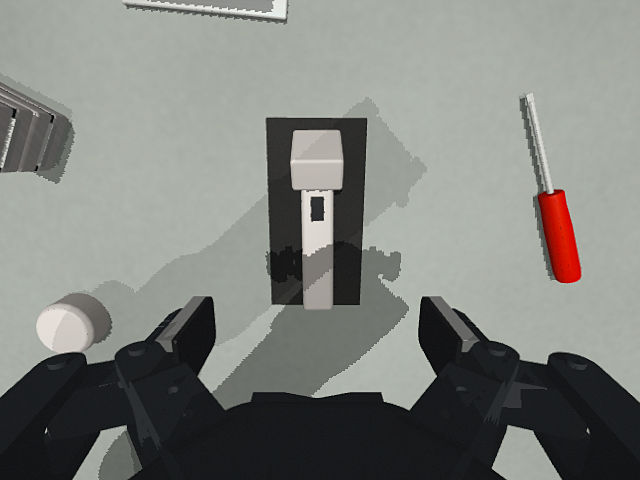

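>>> {"api": "jog_arm", "payload": {"targets": [[[0.0157,-0.0216,0,0,0,-5.67,1],[0.0157,-0.0216,0,0,0,-5.67,1],[0.0157,-0.0216,0,0,0,-5.67,1],[0.0157,-0.0216,0,0,0,-5.67,1],[0.0157,-0.0216,0,0,0,-5.67,1],[0.0157,-0.0216,0,0,0,-5.67,1],[0.0157,-0.0216,0,0,0,-5.67,1],[0.0157,-0.0216,0,0,0,-5.67,1],[0.0157,-0.0216,0,0,0,-5.67,1],[0.0157,-0.0216,0,0,0,-5.67,1]]]}}

```text
time: 18.72
tool_pos: [0.5631, -0.0508, 0.2158]
ee_rot: [[0.682, 0.731, -0.001], [0.731, -0.682, -0.0], [-0.001, -0.0, -1.0]]
ft_force: [1.2, 0.4, -0.1]
opening: 0.0855
gripper_force: 0.0
```

>>> {"api": "jog_arm", "payload": {"targets": [[[0.0157,-0.0216,0,0,0,-5.67,1],[0.0157,-0.0216,0,0,0,-5.67,1],[0,0,-0.02,0,0,0,1],[0,0,-0.02,0,0,0,1],[0,0,0,0,0,0,1],[0,0,0,0,0,0,1],[0,0,0,0,0,0,1],[0,0,0,0,0,0,1],[0,0,0,0,0,0,1],[0,0,0,0,0,0,1]]]}}

```text
time: 19.55
tool_pos: [0.5502, -0.0003, 0.2557]
ee_rot: [[0.53, 0.848, -0.001], [0.848, -0.53, -0.0], [-0.001, -0.001, -1.0]]
ft_force: [-0.2, -1.0, 0.1]
opening: 0.0853
gripper_force: 0.0
```

Run:
```python
from h import *
P,R,s=here();a=env.get_image("wrist");print(s["time"],P.round(4),thof(R),s["opening"],np.abs(s["qd"]).max())
cv2.imwrite("pics/w6.png",a["image"][:,:,::-1]);np.save("w6.npy",a["world_from_camera"])
for v in([.6395,.0112,np.radians(52.4)],):
    print(proj(a,box(*v,.15,.06,0,.08)[1::2]).round(1).tolist())
```

```text
19.55 [ 5.502e-01 -3.000e-04  2.557e-01] 58.00712064066008 0.0853101705316281 0.18908585116098345
[[412.7, 245.5], [351.2, 239.6], [442.0, 77.4], [372.8, 69.7]]
```

View pics/w6.png

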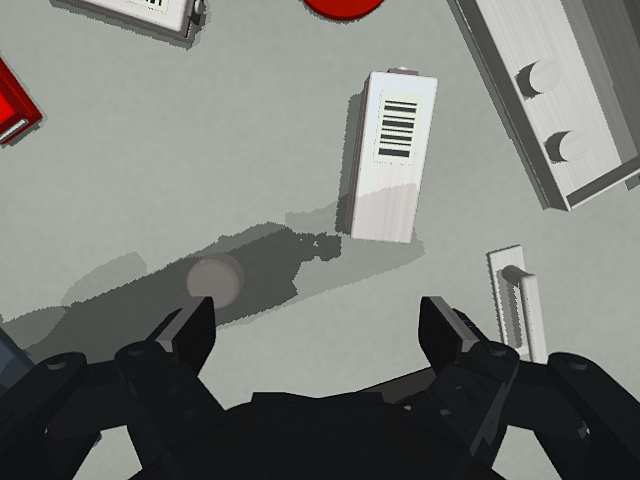

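Run:
```python
from h import *
a=env.get_image("wrist");P,R,s=here()
q=ray(a,[(371,72),(436,78),(410,242.5),(351,238)],.08)[:,:2]
c=q.mean(0);d=q[0]+q[1]-q[2]-q[3];y=np.degrees(np.arctan2(d[1],d[0]))
print("col",c,y,np.linalg.norm(d)/2,np.linalg.norm(q[0]-q[1]),np.linalg.norm(q[2]-q[3]))
seg(P,R,np.array([.5066,.295,.12]),yawR(130.7),14)
```

```text
col [0.6378998  0.01296952] 52.971054103534044 0.1465405821609228 0.05623564807413931 0.05734517091498263
row x 14 [0.0227, -0.0026, 0.0097] [-0.0, 0.0, -5.19] mm/row 24.8 deg/row 5.19
  radius 0.550..0.600 z 0.120..0.256
```

>>> {"api": "jog_arm", "payload": {"targets": [[[0.0227,-0.0026,0.0097,0,0,-5.19,1],[0.0227,-0.0026,0.0097,0,0,-5.19,1],[0.0227,-0.0026,0.0097,0,0,-5.19,1],[0.0227,-0.0026,0.0097,0,0,-5.19,1],[0.0227,-0.0026,0.0097,0,0,-5.19,1],[0.0227,-0.0026,0.0097,0,0,-5.19,1],[0.0227,-0.0026,0.0097,0,0,-5.19,1],[0.0227,-0.0026,0.0097,0,0,-5.19,1],[0.0227,-0.0026,0.0097,0,0,-5.19,1],[0.0227,-0.0026,0.0097,0,0,-5.19,1]]]}}

```text
time: 20.48
tool_pos: [0.5584, 0.2216, 0.1586]
ee_rot: [[-0.345, 0.939, 0.0], [0.939, 0.345, -0.0], [-0.0, 0.0, -1.0]]
ft_force: [-0.3, 0.3, -0.3]
opening: 0.0854
gripper_force: 0.0
```

>>> {"api": "jog_arm", "payload": {"targets": [[[0.0227,-0.0026,0.0097,0,0,-5.19,1],[0.0227,-0.0026,0.0097,0,0,-5.19,1],[0.0227,-0.0026,0.0097,0,0,-5.19,1],[0.0227,-0.0026,0.0097,0,0,-5.19,1],[0,0,0,0,0,0,1],[0,0,0,0,0,0,1],[0,0,0,0,0,0,1],[0,0,0,0,0,0,1],[0,0,0,0,0,0,1],[0,0,0,0,0,0,1]]]}}

```text
time: 21.32
tool_pos: [0.508, 0.2949, 0.1208]
ee_rot: [[-0.651, 0.759, 0.001], [0.759, 0.651, -0.0], [-0.0, 0.001, -1.0]]
ft_force: [-0.1, -0.7, -0.9]
opening: 0.0854
gripper_force: 0.0
```

Run:
```python
from h import *
P,R,s=here();a=env.get_image("wrist");print(s["time"],P.round(4),thof(R),s["opening"])
cv2.imwrite("pics/w7.png",a["image"][:,:,::-1])
print(proj(a,box(.5066,.295,np.radians(-49.3),.15,.06,0,.04)[1::2]).round(1).tolist())
print((R.T@(np.array([.5066,.295,.0035])-P)).round(4))
```

```text
21.3167 [0.508  0.2949 0.1208] 130.58738023559667 0.08540773929160778
[[268.2, 137.8], [363.9, 137.6], [276.1, 350.0], [357.1, 349.9]]
[ 0.001  -0.0011  0.1173]
```

View pics/w7.png

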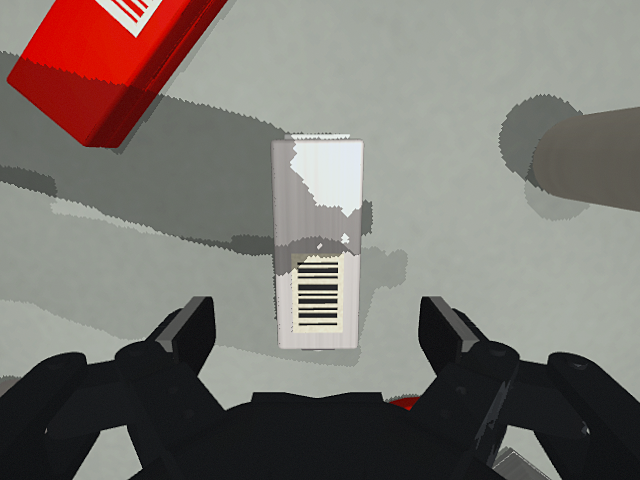

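>>> {"api": "jog_arm", "payload": {"targets": [[[0.001,0,0.02,0,0,0,1],[0,0,0.025,0,0,0,1],[0,0,0.025,0,0,0,1],[0,0,0.02,0,0,0,1],[0,0,0.012,0,0,0,1],[0,0,0.008,0,0,0,1],[0,0,0.004,0,0,0,1],[0,0,0.002,0,0,0,1],[0,0,0,0,0,0,1],[0,0,0,0,0,0,1]]]}}

```text
time: 22.2
tool_pos: [0.5072, 0.2967, 0.0053]
ee_rot: [[-0.652, 0.758, 0.001], [0.758, 0.652, 0.001], [-0.0, 0.001, -1.0]]
ft_force: [-0.3, -0.4, 0.7]
opening: 0.0853
gripper_force: 0.0
```

>>> {"api": "jog_arm", "payload": {"targets": [[[0,0,0,0,0,0,0.6],[0,0,0,0,0,0,0.4],[0,0,0,0,0,0,-1],[0,0,0,0,0,0,-1],[0,0,0,0,0,0,-1],[0,0,0,0,0,0,-1],[0,0,0,0,0,0,-1],[0,0,0,0,0,0,-1],[0,0,0,0,0,0,-1],[0,0,0,0,0,0,-1]]], "force": 60}}

```text
time: 23.03
tool_pos: [0.5071, 0.2967, 0.0054]
ee_rot: [[-0.652, 0.758, 0.001], [0.758, 0.652, 0.001], [-0.0, 0.001, -1.0]]
ft_force: [-0.8, 0.3, 6.1]
opening: 0.0593
gripper_force: 65.2
```

>>> {"api": "jog_arm", "payload": {"targets": [[[0,0,-0.004,0,0,0,-1],[0,0,-0.01,0,0,0,-1],[0,0,-0.02,0,0,0,-1],[0,0,-0.025,0,0,0,-1],[0,0,-0.025,0,0,0,-1],[0,0,-0.025,0,0,0,-1],[0,0,-0.025,0,0,0,-1],[0,0,-0.016,0,0,0,-1],[0,0,0,0,0,0,-1],[0,0,0,0,0,0,-1]]]}}

```text
time: 23.87
tool_pos: [0.5067, 0.2965, 0.1552]
ee_rot: [[-0.652, 0.758, 0.001], [0.758, 0.652, 0.001], [-0.0, 0.001, -1.0]]
ft_force: [-0.3, -0.8, -5.9]
opening: 0.0592
gripper_force: 66.3
```

Run:
```python
from h import *
P,R,s=here();print(s["time"],P.round(4),thof(R),s["opening"],s["ft_force"],R[:,2])
t=np.radians(52.8);seg(P,R,np.array([.638+.001*np.cos(t),.0126+.001*np.sin(t),P[2]]),yawR(52.8),20)
```

```text
23.8667 [0.5067 0.2965 0.1552] 130.69091905524834 0.05916065378729553 [-0.26265805 -0.82081634 -5.89126943] [ 1.05691264e-03  8.28668225e-04 -9.99999098e-01]
row x 20 [-0.0157, 0.0061, 0.0] [0.0, -0.0, 3.89] mm/row 16.9 deg/row 3.89
  radius 0.587..0.653 z 0.155..0.155
```

>>> {"api": "jog_arm", "payload": {"targets": [[[-0.0157,0.0061,-0.002,0,0,3.89,-1],[-0.0157,0.0061,-0.002,0,0,3.89,-1],[-0.0157,0.0061,-0.002,0,0,3.89,-1],[-0.0157,0.0061,-0.002,0,0,3.89,-1],[-0.0157,0.0061,-0.002,0,0,3.89,-1],[-0.0157,0.0061,0,0,0,3.89,-1],[-0.0157,0.0061,0,0,0,3.89,-1],[-0.0157,0.0061,0,0,0,3.89,-1],[-0.0157,0.0061,0,0,0,3.89,-1],[-0.0157,0.0061,0,0,0,3.89,-1]]]}}

```text
time: 24.7
tool_pos: [0.6216, 0.1776, 0.1622]
ee_rot: [[-0.028, 1.0, -0.003], [1.0, 0.028, -0.001], [-0.001, -0.003, -1.0]]
ft_force: [-0.1, 0.1, -4.3]
opening: 0.0591
gripper_force: 66.1
```

>>> {"api": "jog_arm", "payload": {"targets": [[[-0.0157,0.0061,0,0,0,3.89,-1],[-0.0157,0.0061,0,0,0,3.89,-1],[-0.0157,0.0061,0,0,0,3.89,-1],[-0.0157,0.0061,0,0,0,3.89,-1],[-0.0157,0.0061,0,0,0,3.89,-1],[-0.0157,0.0061,0,0,0,3.89,-1],[-0.0157,0.0061,0,0,0,3.89,-1],[-0.0157,0.0061,0,0,0,3.89,-1],[-0.0157,0.0061,0,0,0,3.89,-1],[-0.0157,0.0061,0,0,0,3.89,-1]]]}}

```text
time: 25.53
tool_pos: [0.637, 0.0131, 0.1623]
ee_rot: [[0.606, 0.795, -0.003], [0.795, -0.606, -0.001], [-0.003, -0.002, -1.0]]
ft_force: [0.4, -0.3, -5.0]
opening: 0.0593
gripper_force: 66.1
```

>>> {"api": "jog_arm", "payload": {"targets": [[[0,0,0.01,0,0,0,-1],[0,0,0.015,0,0,0,-1],[0,0,0.015,0,0,0,-1],[0,0,0.015,0,0,0,-1],[0,0,0.006,0,0,0,-1],[0,0,0,0,0,0,-1],[0,0,0,0,0,0,-1],[0,0,0,0,0,0,-1],[0,0,0,0,0,0,-1],[0,0,0,0,0,0,-1]]]}}

```text
time: 26.37
tool_pos: [0.6386, 0.0139, 0.1042]
ee_rot: [[0.603, 0.797, 0.001], [0.797, -0.603, 0.0], [0.001, 0.001, -1.0]]
ft_force: [-0.4, -0.2, -5.1]
opening: 0.0592
gripper_force: 66.1
```

Run:
```python
from h import *
P,R,s=here();a=env.get_image("scene");print(s["time"],P.round(4),thof(R),s["opening"])
cv2.imwrite("pics/s2.png",cv2.resize(a["image"][180:340,230:430,::-1],None,fx=4,fy=3.75,interpolation=cv2.INTER_CUBIC))
t=np.radians(52.8);print((R.T@(np.array([.638+.001*np.cos(t),.0126+.001*np.sin(t),.0854])-P)).round(4))
```

```text
26.3667 [0.6386 0.0139 0.1042] 52.88899045626195 0.059249288593282635
[-0.0004  0.0003  0.0188]
```

View pics/s2.png

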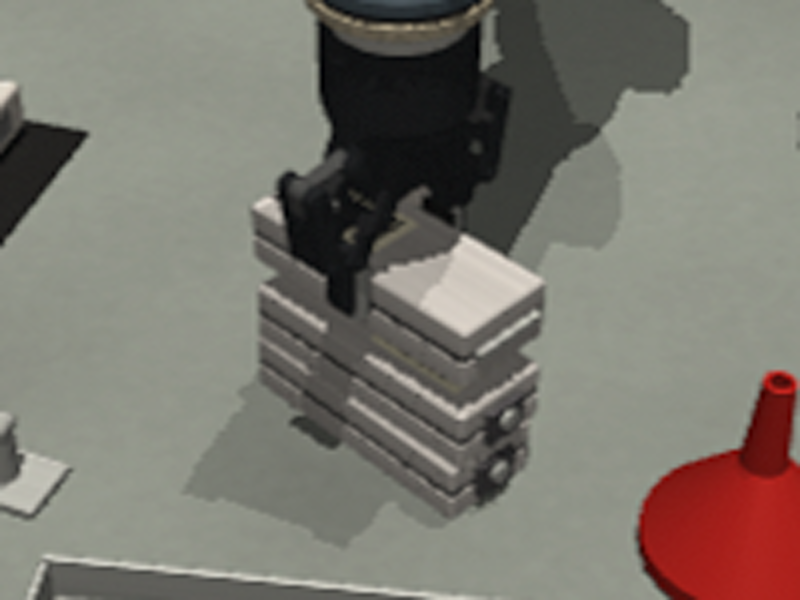

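>>> {"api": "jog_arm", "payload": {"targets": [[[0,0,0.004,0,0,0,-1],[0,0,0.004,0,0,0,-1],[0,0,0.004,0,0,0,-1],[0,0,0.002,0,0,0,-1],[0,0,0.001,0,0,0,-1],[0,0,0.001,0,0,0,-1],[0,0,0.001,0,0,0,-1],[0,0,0,0,0,0,-1],[0,0,0,0,0,0,-1],[0,0,0,0,0,0,-1]]]}}

```text
time: 27.25
tool_pos: [0.6383, 0.0139, 0.0866]
ee_rot: [[0.603, 0.797, 0.0], [0.797, -0.603, -0.0], [0.0, 0.0, -1.0]]
ft_force: [-0.7, 0.1, -5.6]
opening: 0.0589
gripper_force: 66.1
```

>>> {"api": "jog_arm", "payload": {"targets": [[[0,0,0.0005,0,0,0,-1],[0,0,0,0,0,0,-1],[0,0,0.0005,0,0,0,-1],[0,0,0,0,0,0,-1],[0,0,0.0005,0,0,0,-1],[0,0,0,0,0,0,-1],[0,0,0,0,0,0,-1],[0,0,0,0,0,0,-1],[0,0,0,0,0,0,-1],[0,0,0,0,0,0,-1]]]}}

```text
time: 28.08
tool_pos: [0.6383, 0.0139, 0.0855]
ee_rot: [[0.603, 0.797, 0.0], [0.797, -0.603, 0.0], [0.0, 0.0, -1.0]]
ft_force: [-4.1, 0.8, 5.1]
opening: 0.0591
gripper_force: 67.3
```

>>> {"api": "jog_arm", "payload": {"targets": [[[0,0,0,0,0,0,0.42],[0,0,0,0,0,0,0.5],[0,0,0,0,0,0,0.6],[0,0,0,0,0,0,0.7],[0,0,0,0,0,0,0.8],[0,0,0,0,0,0,1],[0,0,0,0,0,0,1],[0,0,0,0,0,0,1],[0,0,-0.005,0,0,0,1],[0,0,-0.01,0,0,0,1]]], "force": 20}}

```text
time: 28.92
tool_pos: [0.6375, 0.014, 0.0995]
ee_rot: [[0.603, 0.797, -0.002], [0.797, -0.603, -0.0], [-0.001, -0.002, -1.0]]
ft_force: [-0.4, -0.2, -0.0]
opening: 0.0855
gripper_force: 0.0
```

>>> {"api": "jog_arm", "payload": {"targets": [[[0,0,-0.02,0,0,0,1],[0,0,-0.025,0,0,0,1],[0,0,-0.025,0,0,0,1],[0,0,-0.025,0,0,0,1],[0,0,-0.02,0,0,0,1],[0,0,-0.01,0,0,0,1],[0,0,0,0,0,0,1],[0,0,0,0,0,0,1],[0,0,0,0,0,0,1],[0,0,0,0,0,0,1]]]}}

```text
time: 29.75
tool_pos: [0.6375, 0.0141, 0.2235]
ee_rot: [[0.603, 0.798, -0.002], [0.798, -0.603, -0.0], [-0.002, -0.002, -1.0]]
ft_force: [-0.7, 0.0, 0.5]
opening: 0.0858
gripper_force: 0.0
```

Run:
```python
from h import *
P,R,s=here();print(s["time"],P.round(4),s["opening"],s["ft_force"])
a=env.get_image("scene")
i=np.hstack([cv2.resize(a["image"][190:340,170:430],None,fx=3,fy=3,interpolation=cv2.INTER_CUBIC)])
cv2.imwrite("pics/s3.png",i[:,:,::-1])
```

```text
29.75 [0.6375 0.0141 0.2235] 0.08584355163725005 [-0.74447008  0.01317851  0.49265154]
```

View pics/s3.png

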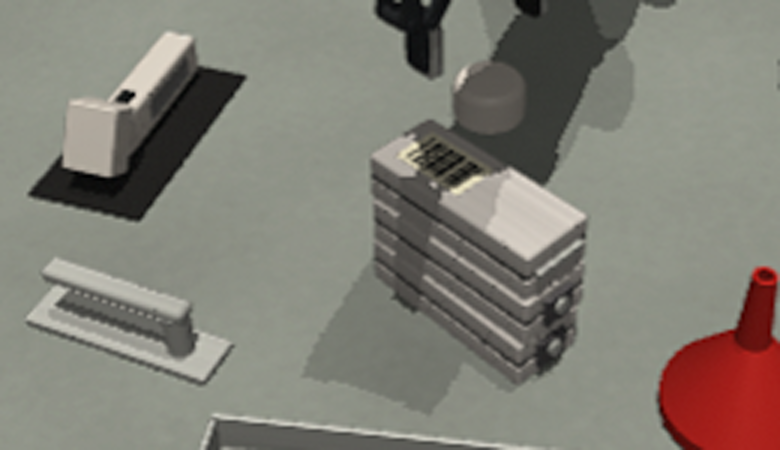

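The case sits squarely on the column (picture about 375–585 px), lid up. The scanner lies on its pad at the left and the gripper is clear.

```bash
python3 -c "
from rig import env
print(env.close_job())"
```

```text
the job is handed in; nothing more can be done
None
```

The job is handed in at about 30 s: the scanner was held still over the lone case's label for about 2.5 s at about 95 mm and is back on its pad, feet down, and the case sits squarely on the column, lid up and released. The interface gives no read signal, so the scan itself is not confirmed.

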